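Index the sample carousel to the reader with its ratchet lever

TASK

Bring the red-capped vial in line with the yellow pointer of the reader by working the hand lever of the sample carousel. Swing the lever fully over to its stop and let it come all the way back, and repeat: each stroke turns the carousel one tooth, so look after every stroke and stop when the red cap is at the pointer, because the ratchet cannot be turned back. Do not push the carousel or its vials themselves, and leave the lever back at rest.

Things in the scene. Friction and masses are not known exactly. Their poses are not given: they have to be found in the camera images.
- carousel: Round aluminium sample carousel on a blue foot 292 mm wide: plate radius 99 mm, saw teeth on its rim to radius 112, 16 pockets at radius 80, eight with capped vials (tops 75 mm above the bench). Origin on its upright axis at bench height; its x axis points at the red vial and turns with it. Turns only counter-clockwise seen from above, 22.5 deg a tooth, and stays where a stroke leaves it.
- lever_handle (a point): Centre of the upright black handle post (18 mm thick, 17 to 85 mm above the bench; this point 60 mm) on the dark lever (10 to 17 mm up) that sticks out towards the robot. Swings on an arc of radius 175 mm about the carousel axis: from rest (robot's left) 31 deg counter-clockwise from above (to the robot's right, 94 mm) to a stop, needing 3 to 8 N; a spring returns it.
- red_vial (a point): Centre of the only vial with a red cap (18 mm wide, 36 mm tall; this point 57 mm above the bench), 80 mm from the carousel's axis. Starts 2 to 4.5 teeth short of the pointer, perhaps between teeth: then the first stroke turns it by 0 to 31 deg. Every full stroke ends with a pocket in line with the pointer.
- index_point (a point): Where the red vial's centre must come: in front of the grey reader block (60 mm wide, 69 mm high) and its yellow pointer, on the carousel's far side from the robot; 80 mm from the axis, 57 mm above the bench. Fixed to the foot. Pockets are 31 mm apart.

How it is judged:
By the outcome, as a careful person would: the job done as asked, in the order asked, and still so for the second after the job is handed in, with the robot touching nothing.
It also fails if it takes over 58 s, if anything falls off the work surface, if the arm or the gripper's body presses on something with over 40 N, if the wrist force passes 120 N, or if a joint passes its speed limit or range.

ROBOT

A 6-joint arm with a two-finger parallel gripper is mounted at the origin on a cart in front of the work surface, level with it; the furniture and walls round the work are solid. World frame = base frame: x ahead of the robot, y to its left, z up, the work surface at z = 0. Lengths are in mm, angles in rad, forces in N, time in s.
With the tool pointing down it reaches from about 275 to 850 mm from the base axis. Payload 19 kg.
Tool frame: the origin (TCP) lies at the very end of the fingers, on their centre line; the grasp point (between the pads) lies 19 mm behind it; z points along the fingers, y is the direction in which the jaws open and shut (so a half turn about z gives the same grasp; the last joint's range is limited). The gripper opens to 85 mm and grips with 20 to 120 N. Pads are 22 mm wide; open, the fingers measure 114 mm over their backs; the gripper's body (76 mm by 85 mm) begins 54 mm behind the grasp point. The pads swing forward as they close: fully open they stand 13 mm farther back than shut.
Start: joints at [-1.282, 0.15, 1.437, -0, 1.554, -0.134], TCP at [235.903, -524.347, 231.267] pointing down, gripper open.
Joint ranges: [-2.8, 2.8], [-0.68, 2.1], [0.12, 2.68], [-1.39, 4.53], [0.16, 2.79], [-2.81, 2.81]. Speed limits (rad/s): [1.89, 1.89, 2.22, 3.01, 3.01, 3.01].

INTERFACE

Orientations are given as a 3x3 rotation matrix whose columns are the frame's x, y, z axes.
In Python, from station import sensors, vision, order gives the robot as it stands.
- The arm moves only by the tool jog_arm, never from a script. Its argument "increments" is a list of rows, each a list of 7 numbers: the shift along the tool's x, y, z in mm, then the turn, a rotation vector about the tool's x, y, z in units of 6 degrees (1.0 is 6 degrees), then the opening, from -1 (shut) to 1 (fully open), so that 0 is half open. In form: [[dx, dy, dz, ax, ay, az, claw], ...]. A call has 1 to 20 rows; each row shifts and turns the commanded pose from where the row before left it, along the tool's axes as they then stand; what a row does not reach is not made up. A row lasts 1/8 s, in which the tool goes at most 62.5 mm and 10.7 degrees, less where a joint would pass 70% of its speed; a pose out of reach is approached as far as the arm can. A call is refused whole if a number of a shift passes 62.5 or a number of a turn 1, either way. A call with a gripper value outside its range is refused whole. The fingers move at their own pace and stop on an object; "squeeze" is the grip in N (left out, the last holds). Time passes only in rows, so rows that do not move let the fingers close. It gives the time, the measured TCP pose, the force and the opening at its end, in the units of the state.
- sensors.sense(): the state, without advancing time (a new reading comes with each control period).
- vision.snapshot(name): name is "side" or "top"; returns the picture (420x560x3 uint8, red, green, blue); there is no depth.
- vision.camera_model(name): a dict with "fx", "fy", "cx", "cy" (pixels), "eye" and "attitude" of the camera in the world. Camera axes: x right, y up, looking along -z (the intrinsics and any distortion apply to the point x, -y, -z); pixel columns grow to the right and rows downward; lengths in mm; the calibration is good to about 2 mm. A picture is of the moment at which its call begins. camera_model takes no time and is no camera call.
- order.close_job(): hands the job in, once; it reports no verdict.
The state is a dict: "clock": time; "joints": joint angles; "joint_vel": joint speeds; "tau": joint torques, N m; "eef_pos": TCP position; "tcp_rot": TCP orientation; "force": force on the tool from outside, world axes, zero at the start; "moment": the same for the moment, N m; "opening": opening from 0.0 (shut) to 1.0 (fully open).
Only numpy, scipy, OpenCV 4.12 (cv2) and the standard library are available. Lean on these libraries where they do the work, as an engineer would, in place of code of your own. Each camera call takes 0.05 s, during which the arm holds its last target. There are 200 camera calls.

## Working session

There is one attempt and no reset: what is moved stays moved. The work goes in short steps, Python scripts to look and compute and a tool call to move; the robot and the scene stay as the last step left them, time stands still between calls to the robot, and variables do not carry over. Pictures are saved under pics/ and viewed, about 8 in all and at most 12, crops included, and the job is handed in when it is done.

Besides the shell and the picture viewer there is one more tool, called after "Request:" as name(argument=value, ...) on one line, values as JSON. jog_arm: Moves the arm, as the interface text tells. Its arguments: {"type":"object","properties":{"increments":{"type":"array"},"squeeze":{"type":"number"}},"required":["increments"]}

```bash
mkdir -p pics; ls; cat > h.py <<'E'
import numpy as np, cv2
from station import sensors, vision, order
def save(n,f,crop=None,s=1):
    im=vision.snapshot(n); cv2.imwrite('pics/raw_'+f,im[:,:,::-1])
    if crop: a,b,c,d=crop; im=im[b:d,a:c]
    im=cv2.resize(im,None,fx=s,fy=s,interpolation=cv2.INTER_CUBIC); cv2.imwrite('pics/'+f,im[:,:,::-1])
def at(n,u,v,z):
    m=vision.camera_model(n); R=np.array(m['attitude']); e=np.array(m['eye'])
    p=cv2.undistortPoints(np.array([[[u,v]]],float),np.array([[m['fx'],0,m['cx']],[0,m['fy'],m['cy']],[0,0,1.]]),np.array(m['dist'],float) if 'dist' in m else None)[0,0]
    d=R@np.array([p[0],-p[1],-1]); return e+d*(z-e[2])/d[2]
E
python3 - <<'E'
from h import *
save('top','t0.png',None,1.4); save('side','s0.png',None,1.4)
for n in('top','side'): print(vision.camera_model(n))
print(sensors.sense())
E
```

```text
pics
{'fx': 415.31539741500535, 'fy': 415.31539741500535, 'cx': 278.7912493762035, 'cy': 212.19428658054852, 'eye': array([587.94768029, -98.55563796, 926.59031448]), 'attitude': array([[ 0.03005581,  0.99754787, -0.06320526],
       [-0.99943049,  0.03096263,  0.01341689],
       [ 0.01534099,  0.06276601,  0.99791036]])}
{'fx': 391.34196357123267, 'fy': 391.34196357123267, 'cx': 280.01620202200985, 'cy': 212.30322133953578, 'eye': array([453.66716464, 481.75629237, 633.84311732]), 'attitude': array([[-0.95953429,  0.18790165, -0.20973058],
       [-0.28156171, -0.65110395,  0.70483094],
       [-0.00411751,  0.73536156,  0.67766247]])}
{'clock': 0.1, 'joints': array([-1.28198992e+00,  1.50929658e-01,  1.43795534e+00,  2.39358044e-06,
        1.55377387e+00, -1.33983820e-01]), 'joint_vel': array([-0.00058389, -0.00022654, -0.00081547, -0.00020035,  0.00034541,
        0.00133221]), 'tau': array([ 4.83623327e-03, -7.14384627e+01, -5.71795893e+01,  1.94954453e-05,
        7.15043963e-03, -8.61997364e-06]), 'eef_pos': array([ 235.85614122, -524.1676065 ,  230.74522076]), 'tcp_rot': array([[ 9.11947681e-01,  4.10306393e-01, -3.01372758e-04],
       [ 4.10306478e-01, -9.11947119e-01,  1.02273887e-03],
       [ 1.44800277e-04, -1.05633953e-03, -9.99999432e-01]]), 'force': array([-0.21182817,  0.45608131,  0.64225081]), 'moment': array([0.0097551 , 0.01085289, 0.02971865]), 'opening': 1.0003038686011416}
```

View pics/t0.png

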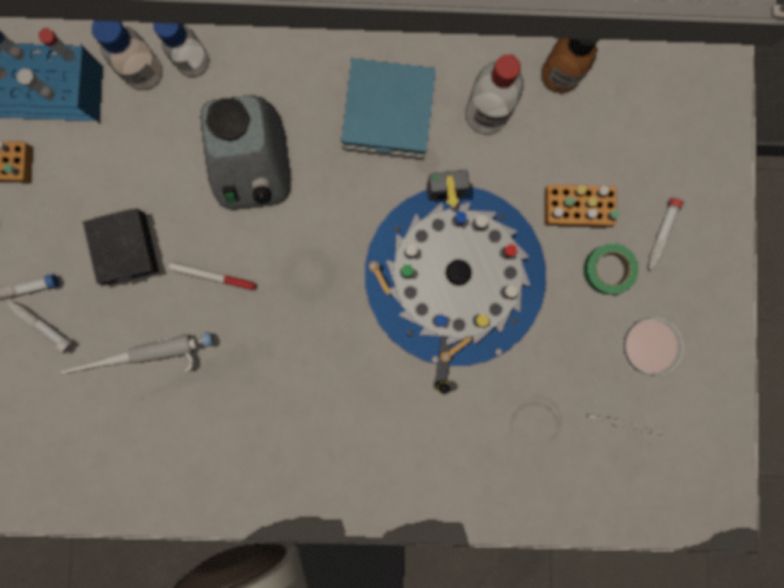

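View pics/s0.png

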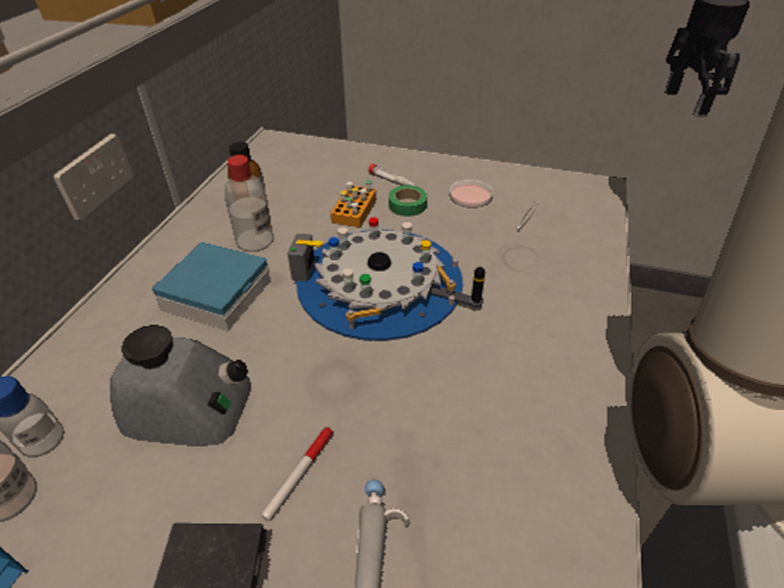

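The top view shows the hub at about (458,272), the red cap at (511,251), the pointer tip at (453,205) and the handle top at (445,386), all in 1.4x pixels. The red cap is roughly 3.2 teeth short. The side view agrees on the handle (480,270).

```bash
python3 - <<'E'
from h import *
k=1.4
m=vision.camera_model('top')
def f(n,u,v,z): return at(n,u/k,v/k,z).round(1)
hub=f('top',458,272,45);red=f('top',511,251,75);ptr=f('top',453,205,69);hd=f('top',444,386,85)
print(hub,red,ptr,hd,f('side',480,270,85), f('side',379,261,45),f('side',374,222,75))
im=cv2.imread('pics/raw_t0.png');a=im[110:300,245:405]
cv2.imwrite('pics/t0c.png',cv2.resize(a,None,fx=3.1,fy=3.1,interpolation=cv2.INTER_CUBIC))
# blue foot centroid
hsv=cv2.cvtColor(im,cv2.COLOR_BGR2HSV);b=cv2.inRange(hsv,(100,150,40),(125,255,255));b[:,:255]=0;b[:130]=0;b[265:]=0
pts=cv2.findNonZero(b);h=cv2.convexHull(pts);(c,ax,an)=cv2.fitEllipse(h);print(c,ax,at('top',*c,5))
E
```

```text
[ 685.3 -212.5   45. ] [ 715.7 -286.5   75. ] [ 783.1 -199.7   69. ] [ 515.5 -190.9   85. ] [ 509.2 -187.3   85. ] [ 683.  -212.2   45. ] [ 712.6 -279.1   75. ]
(325.0513000488281, 196.55850219726562) (124.77799224853516, 125.7115478515625) [ 684.48807247 -213.14546356    5.        ]
```

View pics/t0c.png

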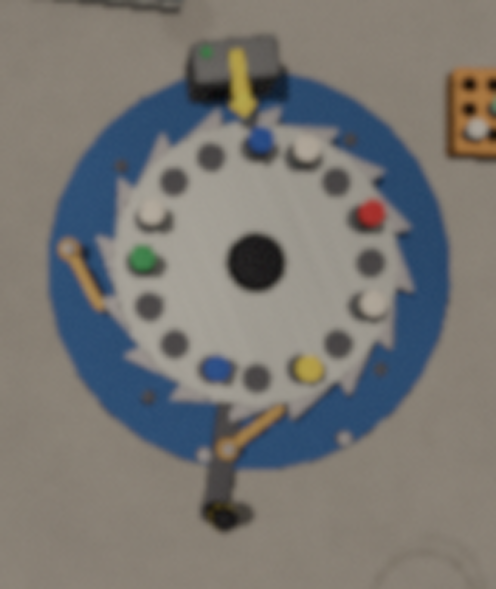

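The crop shows the handle top at raw (316,276), and hub, red cap and pointer match the earlier readings. I take the axis at (684.5,-213), the handle at rest at about (511,-190.5), and the red cap about 75° short. I'll move above the handle and cage it with the jaws tangential to the arc.

Request:
jog_arm(increments=[[32.3, -15.9, 0, 0, 0, 0, 0], [32.3, -15.9, 0, 0, 0, 0, 0], [32.3, -15.9, 0, 0, 0, 0, 0], [32.3, -15.9, 0, 0, 0, 0, 0], [32.3, -15.9, 0, 0, 0, 0, 0], [32.3, -15.9, 0, 0, 0, 0, 0], [32.3, -15.9, 0, 0, 0, 0, 0], [32.3, -15.9, 0, 0, 0, 0, 0], [32.3, -15.9, 0, 0, 0, 0, 0], [32.3, -15.9, 0, 0, 0, 0, 0], [32.3, -15.9, 0, 0, 0, 0, 0], [32.3, -15.9, 0, 0, 0, 0, 0], [0, 0, 16, 0, 0, 0.88, 0], [0, 0, 16, 0, 0, 0.88, 0], [0, 0, 16, 0, 0, 0.88, 0], [0, 0, 16, 0, 0, 0.88, 0], [0, 0, 16, 0, 0, 0.88, 0], [0, 0, 16, 0, 0, 0.88, 0], [0, 0, 0, 0, 0, 0, 0]])

```text
clock: 2.48
eef_pos: [510.5, -191.0, 134.1]
tcp_rot: [[0.992, -0.129, -0.002], [-0.129, -0.992, 0.001], [-0.002, -0.001, -1.0]]
force: [-0.3, -0.9, 0.2]
opening: 0.499
```

```bash
python3 - <<'E'
from h import *
save('side','s1.png',(250,110,450,260),3.5)
s=sensors.sense();print(s['clock'],s['eef_pos'],s['tcp_rot'][:,0],s['opening'],s['force'])
E
```

```text
2.525 [ 510.87901765 -191.19406183  135.10657393] [ 0.9918078  -0.1277353  -0.00099217] 0.5005510614050862 [ 0.32087636 -0.71513576  0.58588225]
```

View pics/s1.png

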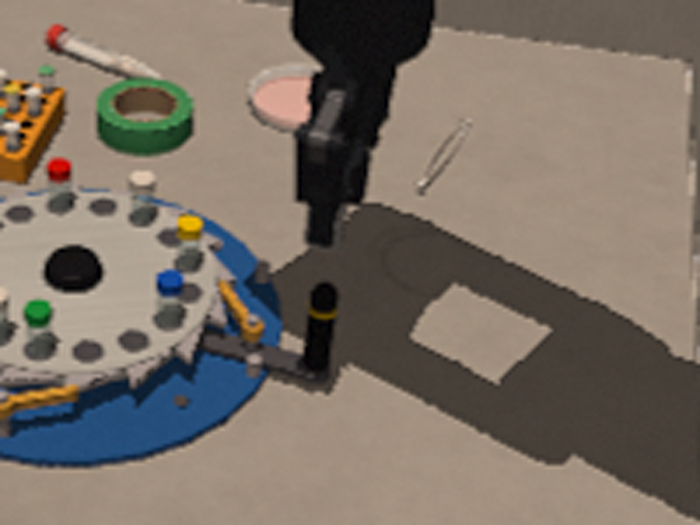

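The jaws are open and centred above the handle. I'll lower over it and narrow to a loose cage.

Request:
jog_arm(increments=[[0, 0, 24, 0, 0, 0, 0], [0, 0, 24, 0, 0, 0, 0], [0, 0, 24, 0, 0, 0, 0], [0, 0, 24, 0, 0, 0, 0], [0, 0, 0, 0, 0, 0, -0.25], [0, 0, 0, 0, 0, 0, -0.25]])

```text
clock: 3.28
eef_pos: [511.7, -191.6, 40.7]
tcp_rot: [[0.992, -0.129, 0.001], [-0.129, -0.992, -0.001], [0.001, 0.0, -1.0]]
force: [-0.3, 1.2, 0.6]
opening: 0.375
```

Request:
jog_arm(increments=[[0.3, 10.7, 0, 0, 0, -0.583, -0.25], [0.3, 10.7, 0, 0, 0, -0.583, -0.25], [0.3, 10.7, 0, 0, 0, -0.583, -0.25], [0.3, 10.7, 0, 0, 0, -0.583, -0.25], [0.3, 10.7, 0, 0, 0, -0.583, -0.25]])

```text
clock: 3.9
eef_pos: [512.8, -244.8, 40.8]
tcp_rot: [[0.984, 0.177, 0.002], [0.177, -0.984, -0.0], [0.002, 0.0, -1.0]]
force: [2.7, 4.7, 0.5]
opening: 0.373
```

Request:
jog_arm(increments=[[0.3, 10.7, 0, 0, 0, -0.583, -0.25], [0.3, 10.7, 0, 0, 0, -0.583, -0.25], [0.3, 10.7, 0, 0, 0, -0.583, -0.25], [0.3, 10.7, 0, 0, 0, -0.583, -0.25], [0, 0, 0, 0, 0, 0, -0.25]])

```text
clock: 4.53
eef_pos: [525.1, -286.0, 40.5]
tcp_rot: [[0.913, 0.407, 0.001], [0.407, -0.913, -0.001], [0.001, 0.001, -1.0]]
force: [0.3, 2.2, 1.6]
opening: 0.379
```

Request:
jog_arm(increments=[[0.1, 4, 0, 0, 0, -0.2, -0.25], [0.1, 4, 0, 0, 0, -0.2, -0.25], [0, 0, 0, 0, 0, 0, -0.25]])

```text
clock: 4.9
eef_pos: [528.1, -292.4, 39.6]
tcp_rot: [[0.895, 0.446, -0.0], [0.446, -0.895, 0.001], [0.0, -0.001, -1.0]]
force: [-2.7, 7.0, 6.9]
opening: 0.374
```

Request:
jog_arm(increments=[[0.1, 3, 0, 0, 0, -0.1, -0.25], [0, 0, 0, 0, 0, 0, -0.25]])

```text
clock: 5.15
eef_pos: [528.8, -293.8, 39.5]
tcp_rot: [[0.89, 0.455, -0.002], [0.455, -0.89, 0.003], [-0.0, -0.004, -1.0]]
force: [-10.3, 17.0, 14.1]
opening: 0.376
```

```bash
python3 - <<'E'
from h import *
save('top','t1.png',(245,110,405,300),3.1)
E
```

```text
(no output)
```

View pics/t1.png

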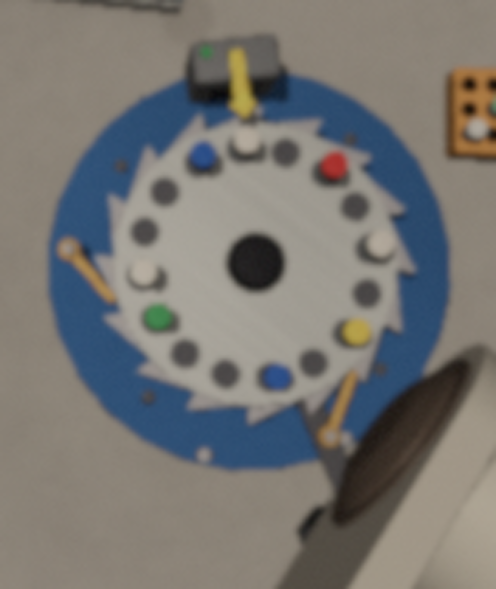

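The lever is at its stop: force jumped to about 20 N. A white cap is now at the pointer (246,138) and the red cap at (334,165) is two pockets away, so two more strokes. Returning the lever.

Request:
jog_arm(increments=[[0.3, -10.6, 0, 0, 0, 0.575, -0.25], [0.3, -10.6, 0, 0, 0, 0.575, -0.25], [0.3, -10.6, 0, 0, 0, 0.575, -0.25], [0.3, -10.6, 0, 0, 0, 0.575, -0.25], [0.3, -10.6, 0, 0, 0, 0.575, -0.25], [0.3, -10.6, 0, 0, 0, 0.575, -0.25], [0.3, -10.6, 0, 0, 0, 0.575, -0.25], [0.3, -10.6, 0, 0, 0, 0.575, -0.25], [0.3, -10.6, 0, 0, 0, 0.575, -0.25], [0.3, -10.6, 0, 0, 0, 0.575, -0.25], [0, 0, 0, 0, 0, 0, -0.25], [0, 0, 0, 0, 0, 0, -0.25]])

```text
clock: 6.7
eef_pos: [511.7, -192.8, 39.4]
tcp_rot: [[0.992, -0.128, 0.0], [-0.128, -0.992, -0.0], [0.0, 0.0, -1.0]]
force: [-0.5, 0.2, 0.1]
opening: 0.373
```

The wrist force is zero, so the lever is free at rest. Stroke 2.

Request:
jog_arm(increments=[[0.3, 10.6, 0, 0, 0, -0.575, -0.25], [0.3, 10.6, 0, 0, 0, -0.575, -0.25], [0.3, 10.6, 0, 0, 0, -0.575, -0.25], [0.3, 10.6, 0, 0, 0, -0.575, -0.25], [0.3, 10.6, 0, 0, 0, -0.575, -0.25], [0.3, 10.6, 0, 0, 0, -0.575, -0.25], [0.3, 10.6, 0, 0, 0, -0.575, -0.25], [0.3, 10.6, 0, 0, 0, -0.575, -0.25], [0.3, 10.6, 0, 0, 0, -0.575, -0.25], [0.3, 10.6, 0, 0, 0, -0.575, -0.25], [0, 0, 0, 0, 0, 0, -0.25], [0, 0, 0, 0, 0, 0, -0.25]])

```text
clock: 8.2
eef_pos: [528.5, -293.9, 39.0]
tcp_rot: [[0.89, 0.455, -0.002], [0.455, -0.89, 0.004], [0.0, -0.004, -1.0]]
force: [-5.1, 18.2, 8.8]
opening: 0.373
```

```bash
python3 - <<'E'
from h import *
save('top','t2.png',(245,110,405,300),3.1)
E
```

```text
(no output)
```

View pics/t2.png

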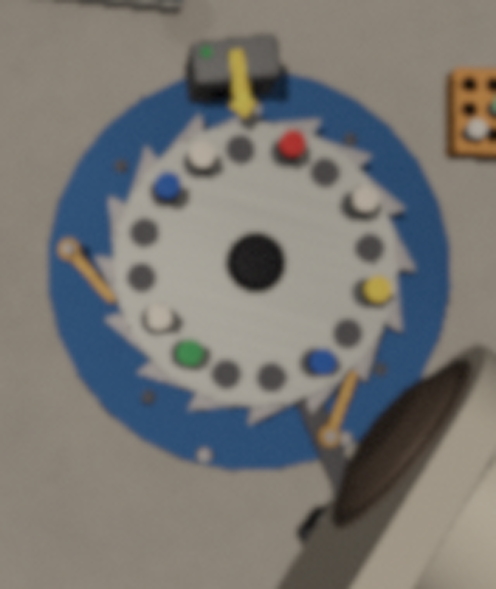

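The red cap is at (291,145) and an empty pocket is at the pointer, so one stroke remains. I'll return the lever, then do stroke 3.

Request:
jog_arm(increments=[[0.3, -10.6, 0, 0, 0, 0.575, -0.25], [0.3, -10.6, 0, 0, 0, 0.575, -0.25], [0.3, -10.6, 0, 0, 0, 0.575, -0.25], [0.3, -10.6, 0, 0, 0, 0.575, -0.25], [0.3, -10.6, 0, 0, 0, 0.575, -0.25], [0.3, -10.6, 0, 0, 0, 0.575, -0.25], [0.3, -10.6, 0, 0, 0, 0.575, -0.25], [0.3, -10.6, 0, 0, 0, 0.575, -0.25], [0.3, -10.6, 0, 0, 0, 0.575, -0.25], [0.3, -10.6, 0, 0, 0, 0.575, -0.25], [0, 0, 0, 0, 0, 0, -0.25], [0, 0, 0, 0, 0, 0, -0.25]])

```text
clock: 9.75
eef_pos: [511.2, -193.1, 39.3]
tcp_rot: [[0.992, -0.128, 0.0], [-0.128, -0.992, -0.0], [0.0, 0.0, -1.0]]
force: [-0.7, -0.7, 0.1]
opening: 0.375
```

Request:
jog_arm(increments=[[0.3, 10.6, 0, 0, 0, -0.575, -0.25], [0.3, 10.6, 0, 0, 0, -0.575, -0.25], [0.3, 10.6, 0, 0, 0, -0.575, -0.25], [0.3, 10.6, 0, 0, 0, -0.575, -0.25], [0.3, 10.6, 0, 0, 0, -0.575, -0.25], [0.3, 10.6, 0, 0, 0, -0.575, -0.25], [0.3, 10.6, 0, 0, 0, -0.575, -0.25], [0.3, 10.6, 0, 0, 0, -0.575, -0.25], [0.3, 10.6, 0, 0, 0, -0.575, -0.25], [0.3, 10.6, 0, 0, 0, -0.575, -0.25], [0, 0, 0, 0, 0, 0, -0.25], [0, 0, 0, 0, 0, 0, -0.25]])

```text
clock: 11.25
eef_pos: [528.1, -294.0, 39.0]
tcp_rot: [[0.89, 0.456, -0.002], [0.456, -0.89, 0.004], [0.0, -0.004, -1.0]]
force: [-4.4, 17.7, 8.4]
opening: 0.38
```

```bash
python3 - <<'E'
from h import *
save('top','t3.png',(245,110,405,300),3.1)
E
```

```text
(no output)
```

View pics/t3.png

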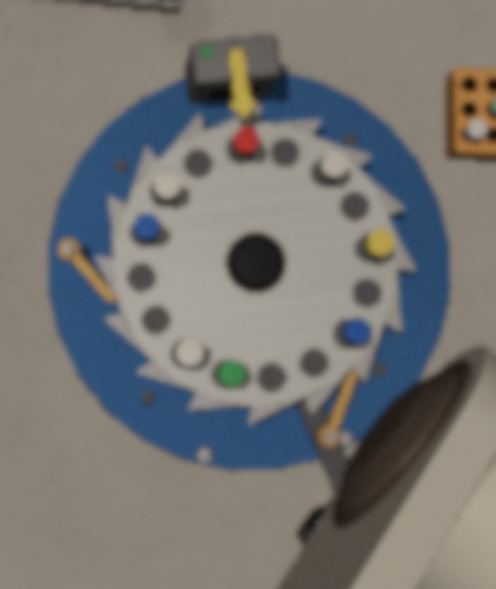

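The red cap at (246,138) now lines up with the pointer. I'll return the lever, open a little, rise clear and retreat toward the robot's right.

Request:
jog_arm(increments=[[0.3, -10.6, 0, 0, 0, 0.575, -0.25], [0.3, -10.6, 0, 0, 0, 0.575, -0.25], [0.3, -10.6, 0, 0, 0, 0.575, -0.25], [0.3, -10.6, 0, 0, 0, 0.575, -0.25], [0.3, -10.6, 0, 0, 0, 0.575, -0.25], [0.3, -10.6, 0, 0, 0, 0.575, -0.25], [0.3, -10.6, 0, 0, 0, 0.575, -0.25], [0.3, -10.6, 0, 0, 0, 0.575, -0.25], [0.3, -10.6, 0, 0, 0, 0.575, -0.25], [0.3, -10.6, 0, 0, 0, 0.575, -0.25], [0, -1.5, 0, 0, 0, 0, 0], [0, 0, 0, 0, 0, 0, 0], [0, 0, 0, 0, 0, 0, 0]])

```text
clock: 12.92
eef_pos: [511.0, -191.5, 39.3]
tcp_rot: [[0.992, -0.129, 0.0], [-0.129, -0.992, -0.0], [0.0, 0.0, -1.0]]
force: [0.5, -0.0, -0.1]
opening: 0.502
```

Request:
jog_arm(increments=[[0, 0, -24, 0, 0, 0, 0], [0, 0, -24, 0, 0, 0, 0], [0, 0, -24, 0, 0, 0, 0], [0, 0, -24, 0, 0, 0, 0], [0, 0, -24, 0, 0, 0, 0], [0, 0, -24, 0, 0, 0, 0], [-15, 25, 0, 0, 0, 0, 0], [-15, 25, 0, 0, 0, 0, 0], [-15, 25, 0, 0, 0, 0, 0], [-15, 25, 0, 0, 0, 0, 0], [-15, 25, 0, 0, 0, 0, 0], [-15, 25, 0, 0, 0, 0, 0], [-15, 25, 0, 0, 0, 0, 0], [-15, 25, 0, 0, 0, 0, 0], [0, 0, 0, 0, 0, 0, 0], [0, 0, 0, 0, 0, 0, 0]])

```text
clock: 14.92
eef_pos: [366.1, -373.6, 183.3]
tcp_rot: [[0.991, -0.13, 0.0], [-0.13, -0.991, 0.0], [0.0, -0.0, -1.0]]
force: [-0.4, 0.5, -0.7]
opening: 0.501
```

```bash
python3 - <<'E'
from h import *
save('top','t4.png',(245,110,405,300),3.1)
E
```

```text
(no output)
```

View pics/t4.png

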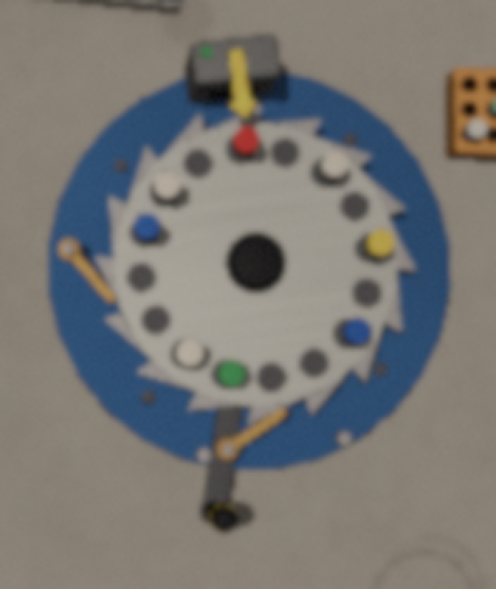

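The red cap (246,138) is at the pointer, the handle (220,515) is back where it started, and the arm is clear.

```bash
python3 -c "
from station import order; print(order.close_job())"
```

```text
the job is handed in; nothing more can be done
None
```

The red-capped vial is in line with the yellow pointer and the lever is back at rest. It took three full strokes, and the job was handed in at about 15 s.

- **Method:** I caged the lever post loosely between the jaws. Each stroke went to the stop, where the wrist force rose to about 20 N, and the lever came back until that force was about zero. I took a picture after every stroke.
- **Last checks:** In the final top view the red cap sits at the pointer. The handle is at the same pixel position as at the start. The arm is well clear, and nothing else appears moved in that view.
- **Disagreements:** None of the checks failed or disagreed. The first stroke turned the carousel about 30° because it started between teeth.

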